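# Load the cantilever board and hold it out at the pointer

### The job

Set up the cantilever check: lower the wide ring weight and then the narrow one onto the post at the end of the board, each fully home and not dropped down the post, then slide the board outward along its stand, flat between the rails, until its loaded end is level with the gauge's pointer. Out there it would tip, so finish while holding its inner end with the gripper, flat and still on the stand at the mark: do not let go at the end. Leave everything else on the table alone.

Things in the scene. Friction and masses are not known exactly. Their poses are not given: they have to be found in the camera images.
- wide_ring_mid (a point): centre (half-way up) of the wide steel ring weight: outside diameter 52 mm, bore 22 mm, 24 mm tall, about 0.33 kg, lying flat on the table, bore upright
- narrow_ring_mid (a point): centre (half-way up) of the narrow steel ring weight: outside diameter 38 mm, bore 22 mm, 24 mm tall, about 0.14 kg, lying flat on the table, bore upright
- post_foot (a point): foot of the steel post, on the board's top face: the post is 14 mm in diameter and stands 56 mm tall, its last 6 mm tapering to 8 mm; its axis is 25 mm in from the board's outer end, on the board's midline. Its x axis points outward (the way the board slides), z up.
- board_end (a point): middle of the top edge of the board's outer end face (the end that is slid out). The board is a grey laminate plate 280 mm long, 80 mm wide, 12 mm thick, about 0.36 kg with its post and grip, lying loose on the stand between two low rails that leave it 4 mm at each side. Its x axis points outward (the way the board slides), z up.
- board_grip (a point): centre of the black grip block fixed upright on the board's top face near its inner end: 22 mm thick along the slide, 50 mm wide across, 45 mm tall (22.5 mm above and below this point); 230 mm inward of the post's axis. Below it is the board's top face. Its x axis points outward (the way the board slides), z up.
- stand_edge (a point): middle of the outer edge of the stand's deck, at deck height (60 mm above the table). The grey stand is fixed, its deck 260 mm long inward from here and 110 mm wide; the rails on it rise 7 mm above the deck. Board and deck slide on each other with a friction coefficient of about 0.6. Its x axis points outward (the way the board slides), z up.
- gauge_tip (a point): tip of the small steel pointer on the fixed gauge that stands on the table beside the board's path: the pointer is a level bar 3 mm wide, at the height of the board's top face, its tip about 22 mm to the side of the board. It marks where the board's outer end face must come. x outward (the way the board slides), z up.
- board: the board; its origin is the centre of its underside (140 mm inward of its outer end, 12 mm below its top face). Its x axis points outward (the way the board slides), z up.
- wide_ring: the wide ring; origin at the centre of its underside
- narrow_ring: the narrow ring; origin at the centre of its underside
- stand: the fixed stand; origin on the table under the middle of its deck, 130 mm inward of its outer edge. Its x axis points outward (the way the board slides), z up.
- sample_near_mid (a point): foil-wrapped sample slab 85 x 65 x 18 mm lying near the rings and the stand; its centre. Bystander, to be left alone
- jar_mid (a point): amber jar, 50 mm across, 60 mm tall; its centre. Bystander, to be left alone
There are look-alikes about, which are no part of the job. Leave any orange look-alike of the wide_ring alone. Leave any purple look-alike of the narrow_ring alone.

How it is judged:
By the outcome, as a careful person would: the job done as asked, in the order asked, and still so for the second after the job is handed in, while the arm keeps its last pose, push and grip.
It also fails if it takes over 69 s, if anything falls off the work surface, if the arm or the gripper's body presses on something with over 40 N, if the wrist force passes 120 N, or if a joint passes its speed limit or range.

### The arm

A 6-joint arm with a two-finger parallel gripper is mounted at the origin on the work surface. World frame = base frame: x ahead of the robot, y to its left, z up, the work surface at z = 0. Lengths are in mm, angles in rad, forces in N, time in s.
With the tool pointing down it reaches from about 275 to 825 mm from the base axis. Payload 4.9 kg.
Tool frame: the origin (TCP) lies midway between the tips of the shut fingers; the grasp point (between the pads) lies 19 mm behind it (grip_depth is the z of the grasp point in the tool frame, in mm); z points along the fingers, y is the direction in which the jaws open and shut (so a half turn about z gives the same grasp; the last joint's range is limited). The gripper opens to 85 mm and grips with 20 to 120 N. Pads are 22 mm wide; open, the fingers measure 114 mm over their backs; the gripper's body (76 mm by 85 mm) begins 54 mm behind the grasp point. The pads swing forward as they close: fully open they stand 13 mm farther back than shut.
Start: joints at [1.037, 0.326, -0.193, 1.052, 0, 1.437], TCP at [214.075, 506.646, 231.281] pointing down, gripper open.
Joint ranges: [-2.65, 2.65], [-0.97, 1.79], [-1.3, 1.35], [-1.93, 2.1], [-1.47, 1.37], [-3.14, 3.14]. Speed limits (rad/s): [2.57, 2.57, 3.14, 3.14, 3.14, 3.14].

### API

Orientations are given as [roll, pitch, yaw] about the fixed x, y, z axes, in that order (R = Rz(yaw) Ry(pitch) Rx(roll)).
In Python, from cell import * gives the robot as it stands.
- The arm moves only by the tool drive_tool, never from a script. Its argument "steps" is a list of rows, each a list of 5 numbers: the shift along the tool's x, y, z scaled (see below), then the turn about the tool's z scaled (see below), then the opening, from 0 (shut) to 1 (fully open). In form: [[x, y, z, yaw, hand], ...]. A call has 1 to 10 rows; each row is the pose to reach, as a shift and turn from the pose commanded when the call began, along the tool's axes at that moment; what a row does not reach only later rows make up. The controller multiplies each number of a shift by 200 mm and each number of a turn by 90 degrees. A row lasts 1/10 s, in which the tool goes at most 50 mm and 8.59 degrees, less where a joint would pass 70% of its speed; a pose out of reach is approached as far as the arm can. A call with a number of a shift or a turn outside -1 to 1 is refused whole. A call with a gripper value outside its range is refused whole. The fingers move at their own pace and stop on an object; "force" is the grip in N (left out, the last holds). Time passes only in rows, so rows that repeat a pose let the fingers close. It gives the time, the measured TCP pose, the force and the opening at its end, in the units of the state.
- read_state(): the state, without advancing time (a new reading comes with each control period).
- grab_frame(name): name is "side" or "top"; returns a dict with "pixels" (384x512x3 uint8, blue, green, red), "range_z" (384x512 float32, mm along the optical axis (not along the pixel's ray), 0 where there is no reading), "fx", "fy", "cx", "cy" (pixels), "R" (3x3) and "t" (3): a world point X has camera coordinates R X + t. Camera axes: x right, y down, z forward; pixel columns grow to the right and rows downward; lengths in mm; the calibration is good to about 2 mm. A picture is of the moment at which its call begins.
- job_done(): hands the job in, once; it reports no verdict.
Trained networks look in a picture, given as the dict that the camera call returned (one of the last four; its "shot" number tells which), for a name from the list of things; names that differ only in an ending like _2 or _b are one class to them, and where a whole thing is asked for, a point or a joint stands for the part that bears it (a point fixed in the world has none). Each returns a list of dicts, best first, with "p" (0 to 1); they miss things now and then, are a little off and sometimes report something else, mostly with a low value. They report only what shows in the picture. A call takes as long as a camera call. They do not tell look-alikes from the thing itself.
- find_in(picture, thing): "bbox" ([left, top, right, bottom] in pixels, round what is visible of it).
- cut_out(picture, thing): "region" (384x512 bool, what is visible of it) and "bbox" ([left, top, right, bottom] in pixels, round what is visible of it).
The state is a dict: "time": time; "joint_pos": joint angles; "qvel": joint speeds; "effort": joint torques, N m; "tcp_pos": TCP position; "ee_rot": TCP orientation; "ft_force": force on the tool from outside, world axes, zero at the start; "moment": the same for the moment, N m; "grip_width": opening from 0.0 (shut) to 1.0 (fully open).
Only numpy, scipy, OpenCV 4.12 (cv2) and the standard library are available. Lean on these libraries where they do the work, as an engineer would, in place of code of your own. Each camera call takes 0.05 s, during which the arm holds its last target. There are 200 camera calls.

## Working session

There is one attempt and no reset: what is moved stays moved. The work goes in short steps, Python scripts to look and compute and a tool call to move; the robot and the scene stay as the last step left them, time stands still between calls to the robot, and variables do not carry over. Pictures are saved under pics/ and viewed, about 8 in all and at most 12, crops included, and the job is handed in when it is done.

Besides the shell and the picture viewer there is one more tool, called after "Emit:" as a command line: name --pt "numbers of a row" for each row, then --argument value for the rest. drive_tool: Moves the arm, as the interface text tells. Shifts and turns lie within -1 to 1; 1 stands for 200 mm of shift or 90 degrees of turn. Its arguments: {"type":"object","properties":{"steps":{"type":"array"},"force":{"type":"number"}},"required":["steps"]}

```bash
mkdir -p pics
cat > h.py <<'E'
from cell import *
import numpy as np, cv2
def pts(f,mask):
    v,u=np.nonzero(mask&(f["range_z"]>0)); z=f["range_z"][v,u]
    c=np.c_[(u-f["cx"])/f["fx"]*z,(v-f["cy"])/f["fy"]*z,z]
    return (c-np.array(f["t"]))@np.array(f["R"])   # R^T (c-t)
def allpts(f):
    h,w=f["range_z"].shape; v,u=np.mgrid[:h,:w]; z=f["range_z"]
    c=np.dstack([(u-f["cx"])/f["fx"]*z,(v-f["cy"])/f["fy"]*z,z])
    return (c-np.array(f["t"]))@np.array(f["R"])
def proj(f,X):
    c=np.array(f["R"])@np.array(X)+np.array(f["t"]); return c[0]/c[2]*f["fx"]+f["cx"],c[1]/c[2]*f["fy"]+f["cy"]
E
python3 - <<'E'
from h import *
s=read_state(); print({k:np.round(v,3) for k,v in s.items()})
ims=[]
for n in ("top","side"):
    f=grab_frame(n); ims.append(np.array(f["pixels"])); print(n,f["fx"],np.round(f["t"]),np.round(f["R"],2).tolist())
    for t in ("wide_ring","narrow_ring","board","stand","board_grip","gauge_tip","post_foot","sample_near_mid","jar_mid"):
        for d in cut_out(f,t)[:3]:
            P=pts(f,d["region"])
            if len(P): print(n,t,round(d["p"],2),np.round(d["bbox"]).tolist(),np.median(P,0).round(),P.min(0).round(),P.max(0).round())
cv2.imwrite("pics/top.png",cv2.resize(ims[0],(800,600)));cv2.imwrite("pics/side.png",cv2.resize(ims[1],(800,600)))
E
```

```text
{'time': np.float64(0.0), 'joint_pos': array([ 1.037,  0.327, -0.194,  1.052, -0.   ,  1.437]), 'qvel': array([-0.   ,  0.   , -0.001, -0.   , -0.   , -0.002]), 'effort': array([-0.0000e+00, -4.4340e+01,  2.6244e+01,  1.5000e-02, -0.0000e+00,
        0.0000e+00]), 'tcp_pos': array([213.786, 506.136, 230.498]), 'ee_rot': array([-3.14 , -0.   ,  2.742]), 'ft_force': array([0.177, 0.436, 0.333]), 'moment': array([-0.035,  0.015,  0.001]), 'grip_width': np.float64(1.002)}
top 495.1949122411207 [-120.  545. 1269.] [[0.03, -1.0, 0.0], [-1.0, -0.03, -0.06], [0.06, -0.0, -1.0]]
top wide_ring 0.76 [306.0, 123.0, 328.0, 143.0] [ 698. -280.   23.] [ 674. -306.    1.] [ 723. -256.   30.]
top wide_ring 0.67 [353.0, 139.0, 375.0, 161.0] [ 661. -401.   23.] [ 636. -428.    6.] [ 684. -379.   32.]
top wide_ring 0.57 [321.0, 158.0, 343.0, 178.0] [ 606. -319.   24.] [ 582. -348.    1.] [ 632. -293.   31.]
top narrow_ring 0.64 [285.0, 186.0, 302.0, 203.0] [ 539. -223.   23.] [ 520. -242.   -4.] [ 557. -205.   33.]
top narrow_ring 0.54 [302.0, 219.0, 316.0, 236.0] [ 462. -266.   21.] [ 441. -288.   -7.]
[... 1814 characters left out ...]
40.0, 202.0] [ 641. -146.    7.] [ 615. -232.   -6.] [ 701. -123.   98.]
side post_foot 0.88 [112.0, 222.0, 233.0, 338.0] [592. 164.  71.] [532.  -1.  -2.] [661. 286. 128.]
side post_foot 0.69 [111.0, 224.0, 234.0, 347.0] [561. 160.  64.] [521.  11.  -6.] [700. 281. 113.]
side sample_near_mid 0.6 [275.0, 215.0, 315.0, 249.0] [ 434. -115.   16.] [ 391. -172.   -7.] [478. -85.  20.]
side sample_near_mid 0.37 [113.0, 219.0, 235.0, 337.0] [592. 161.  71.] [531. -51.  -4.] [669. 286. 128.]
side jar_mid 0.93 [313.0, 130.0, 334.0, 153.0] [ 485. -435.   41.] [ 464. -545.   -2.] [ 528. -420.   61.]
side jar_mid 0.69 [275.0, 216.0, 317.0, 251.0] [ 434. -115.   16.] [ 391. -172.   -3.] [486. -85.  20.]
```

View pics/top.png

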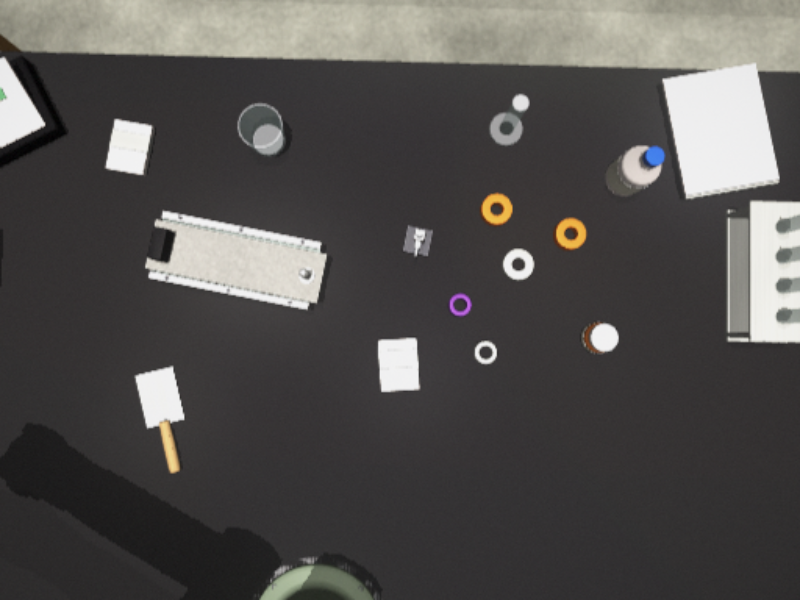

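View pics/side.png

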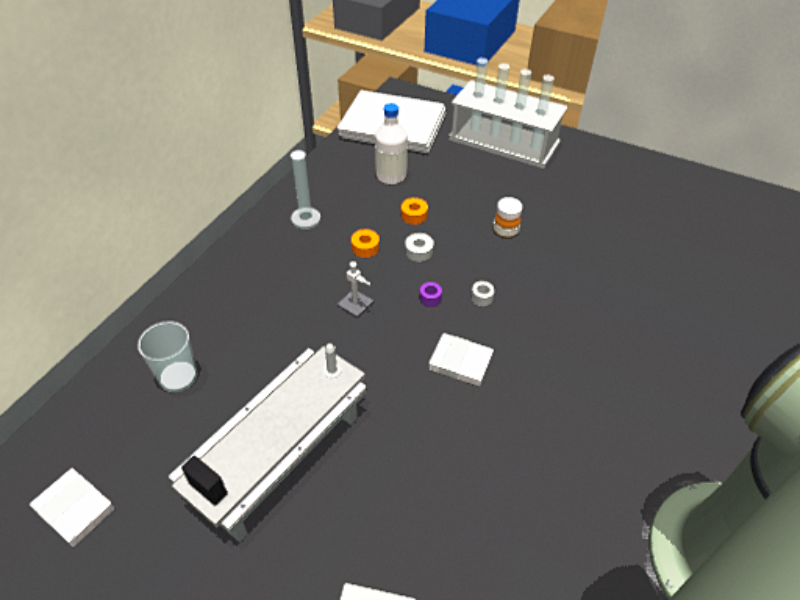

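The wide candidates in the top view (native pixels) are steel (332,168), orange (317,133) and orange (365,150). The narrow ones are steel (310,226) and purple (294,194). I pick the two steel ones. Next come finer measurements and one close crop.

```bash
cat > m.py <<'E'
from h import *
def circ(P):
    from scipy.optimize import least_squares
    return
def ring(f,xy,r,zt=24):
    A=allpts(f); z=A[...,2]; m=(abs(z-zt)<5)&(np.hypot(A[...,0]-xy[0],A[...,1]-xy[1])<r+8)&(f["range_z"]>0)
    P=A[m]; c,_=cv2.minEnclosingCircle(P[:,:2].astype(np.float32)); return np.round(c,1),P.mean(0).round(1),len(P)
def rect(f,m):
    P=allpts(f)[m]; (c,s,a)=cv2.minAreaRect(P[:,:2].astype(np.float32)); return np.round(c,1),np.round(s,1),round(a,2),P.mean(0).round(1),len(P)
E
python3 - <<'E'
from m import *
ims={}
for n in ("top","side"):
    f=grab_frame(n); A=allpts(f); ok=f["range_z"]>0; ims[n]=f["pixels"]
    print(n,"wide",ring(f,(605,-315),26),"narrow",ring(f,(461,-262),19))
    near=ok&(A[...,0]>500)&(A[...,0]<700)&(A[...,1]>-40)&(A[...,1]<310)
    X=A[...,0];Y=A[...,1];Z=A[...,2]
    print(" board",rect(f,near&(abs(Z-72)<2.5)))
    print(" all",rect(f,near&(Z>50)))
    print(" griptop",rect(f,near&(abs(Z-117)<5)&(Y>200)))
    print(" post",[ (z,A[near&(abs(Z-z)<6)&(Y<90)].mean(0).round(1)) for z in (128,115,100,88)], rect(f,near&(Z>124)&(Y<90)))
    g=ok&(X>600)&(X<690)&(Y>-190)&(Y<-110)&(Z>12)
    P=A[g]; print(" gauge",len(P)); 
    for p in sorted(P.round().tolist(),key=lambda p:-p[2])[::max(1,len(P)//25)]: print("  ",p)
a=cv2.resize(ims["top"][120:250,250:400],(600,520),interpolation=cv2.INTER_CUBIC)
b=cv2.resize(ims["side"][140:260,200:330],(600,554)[:2],interpolation=cv2.INTER_CUBIC)
c=np.zeros((400,800,3),np.uint8); c[:,:400]=cv2.resize(a,(400,400)); c[:,400:]=cv2.resize(b,(400,400)); cv2.imwrite("pics/crop.png",c)
E
```

```text
top wide (array([ 607.7, -318.5]), array([ 607.5, -318.4,   23.7]), 243) narrow (array([ 460.5, -267.3]), array([ 460.5, -267.1,   23.6]), 110)
 board (array([597.3, 138.6]), array([279.8, 109.1]), 80.18, array([594. , 130.9,  71.9]), 2413)
 all (array([597.6, 138.6]), array([280.1, 110.5]), 80.26, array([596.6, 138.3,  72.7]), 4855)
 griptop (array([615.7, 252.3]), array([22.5, 49.6]), 80.26, array([615.2, 251.7, 116.5]), 190)
 post [(128, array([575.1,  25.4, 126.6])), (115, array([577.4,  22.7, 116.7])), (100, array([571.3,  22. , 100.8])), (88, array([574.3,  19.6,  88.4]))] (array([575.3,  26.1]), array([ 7.5, 11.7]), 0.77, array([575.2,  25.7, 127.9]), 17)
 gauge 84
   [645.0, -155.0, 101.0]
   [643.0, -151.0, 97.0]
   [646.0, -148.0, 96.0]
   [648.0, -153.0, 95.0]
   [643.0, -148.0, 95.0]
   [642.0, -156.0, 90.0]
   [640.0, -146.0, 82.0]
   [648.0, -159.0, 81.0]
   [638.0, -154.0, 81.0]
   [640.0, -149.0, 80.0]
   [640.0, -144.0, 79.0]
   [638.0, -152.0, 79.0]
   [638.0, -144.0, 78.0]
   [628.0, -147.0, 77.0]
   [653.0, -146.0, 76.0]
   [611.0, -147.0, 76.0]
   [634.0, -149.0,
[... 986 characters left out ...]

   [642.0, -154.0, 96.0]
   [646.0, -146.0, 94.0]
   [647.0, -147.0, 90.0]
   [638.0, -146.0, 87.0]
   [641.0, -146.0, 82.0]
   [635.0, -141.0, 79.0]
   [640.0, -148.0, 78.0]
   [639.0, -157.0, 77.0]
   [635.0, -156.0, 76.0]
   [635.0, -149.0, 75.0]
   [632.0, -149.0, 73.0]
   [648.0, -142.0, 72.0]
   [635.0, -144.0, 72.0]
   [634.0, -154.0, 71.0]
   [619.0, -147.0, 71.0]
   [637.0, -142.0, 70.0]
   [625.0, -142.0, 69.0]
   [636.0, -146.0, 67.0]
   [646.0, -142.0, 65.0]
   [645.0, -145.0, 56.0]
   [638.0, -147.0, 54.0]
   [646.0, -147.0, 46.0]
   [646.0, -146.0, 43.0]
   [640.0, -146.0, 39.0]
   [643.0, -145.0, 34.0]
   [642.0, -144.0, 28.0]
   [639.0, -147.0, 23.0]
   [639.0, -148.0, 18.0]
```

View pics/crop.png

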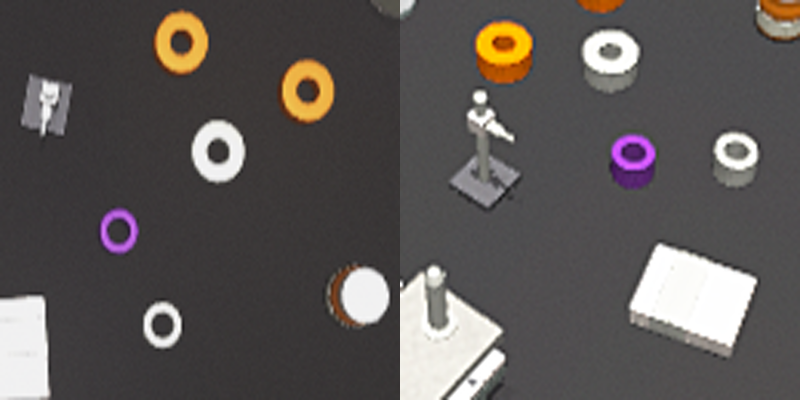

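The steel rings are confirmed: the wide one is at crop-left (218,152) and the narrow one at (162,325), with orange and purple look-alikes beside them. The board axis runs at about -100°, and the slide should be about 140 mm. I'm moving toward the wide ring and turning the jaws parallel to the board axis.

Emit:
drive_tool --pt "-0.17 -0.15 0 -0.07 1" --pt "-0.34 -0.3 0 -0.142 1" --pt "-0.51 -0.45 0 -0.142 1" --pt "-0.68 -0.6 0 -0.142 1" --pt "-0.85 -0.75 0 -0.142 1" --pt "-1 -0.9 0 -0.142 1" --pt "-1 -0.9 0 -0.142 1"

```text
time: 1.8
tcp_pos: [329.7, 259.3, 231.4]
ee_rot: [-3.14, 0.001, 2.958]
ft_force: [-0.6, 0.7, 0.3]
grip_width: 1.0
```

```bash
cat > go.py <<'E'
import sys; from h import *
from scipy.spatial.transform import Rotation as Ro
def tell(x,y,z,yaw=None):
    s=read_state(); p=np.array(s["tcp_pos"]); R=Ro.from_euler("xyz",s["ee_rot"]).as_matrix()
    d=R.T@(np.array([x,y,z])-p)
    print("t",round(float(s["time"]),2),"tcp",p.round(1),"rpy deg",np.degrees(s["ee_rot"]).round(2),"F",np.round(s["ft_force"],1),"w",round(float(s["grip_width"]),3))
    print("shift units",(d/200).round(4),"mm",d.round(1), "turn",None if yaw is None else round((np.degrees(s["ee_rot"][2])-yaw)/90,4))
if __name__=="__main__": tell(*map(float,sys.argv[1:]))
E
python3 go.py 606.7 -317 230 169.9
```

```text
t 1.8 tcp [329.7 259.3 231.4] rpy deg [-1.7993e+02  5.0000e-02  1.6947e+02] F [-0.6  0.7  0.3] w 1.0
shift units [-1.8882 -2.5799  0.012 ] mm [-377.6 -516.     2.4] turn -0.0048
```

Emit:
drive_tool --pt "-0.13 -0.17 0 -0.005 1" --pt "-0.26 -0.34 0 -0.005 1" --pt "-0.39 -0.51 0 -0.005 1" --pt "-0.52 -0.68 0 -0.005 1" --pt "-0.63 -0.86 0 -0.005 1"

```text
time: 2.3
tcp_pos: [423.2, 70.6, 231.6]
ee_rot: [3.141, 0.001, 2.974]
ft_force: [0.2, 1.1, -0.5]
grip_width: 0.998
```

Emit:
drive_tool --pt "-0.13 -0.17 0 0 1" --pt "-0.26 -0.34 0 0 1" --pt "-0.39 -0.51 0 0 1" --pt "-0.52 -0.68 0 0 1" --pt "-0.63 -0.86 0 0 1"

```text
time: 2.8
tcp_pos: [518.7, -120.2, 231.3]
ee_rot: [3.141, 0.001, 2.974]
ft_force: [0.2, 0.5, 0.1]
grip_width: 1.003
```

Emit:
drive_tool --pt "-0.13 -0.17 0.1 0 1" --pt "-0.26 -0.34 0.2 0 1" --pt "-0.39 -0.51 0.3 0 1" --pt "-0.52 -0.68 0.4 0 1" --pt "-0.63 -0.86 0.5 0 1" --pt "-0.63 -0.86 0.6 0 1" --pt "-0.63 -0.86 0.6 0 1"

```text
time: 3.5
tcp_pos: [611.1, -309.0, 107.0]
ee_rot: [3.139, -0.006, 2.972]
ft_force: [0.4, 0.6, 0.1]
grip_width: 1.003
```

```bash
python3 go.py 606.7 -317 2 169.9
```

```text
t 3.5 tcp [ 611.1 -309.   107. ] rpy deg [179.82  -0.34 170.28] F [0.4 0.6 0.1] w 1.003
shift units [ 0.0116 -0.0447  0.5249] mm [  2.3  -8.9 105. ] turn 0.0042
```

Emit:
drive_tool --pt "0.012 -0.045 0.1 0.004 1" --pt "0.012 -0.045 0.25 0.004 1" --pt "0.012 -0.045 0.4 0.004 1" --pt "0.012 -0.045 0.4 0.004 1" --pt "0.012 -0.045 0.4 0.004 1"

```text
time: 4.0
tcp_pos: [609.1, -317.3, 32.3]
ee_rot: [3.141, -0.0, 2.968]
ft_force: [-0.6, 0.3, -0.3]
grip_width: 1.0
```

```bash
python3 go.py 606.7 -317 2 169.9; python3 -c "
from h import *
f=grab_frame('side'); p=f['pixels']; cv2.imwrite('pics/w1.png',cv2.resize(p[90:210,200:340],(700,600),interpolation=cv2.INTER_CUBIC))"
```

```text
t 4.0 tcp [ 609.1 -317.3   32.3] rpy deg [ 1.7998e+02 -2.0000e-02  1.7004e+02] F [-0.6  0.3 -0.3] w 1.0
shift units [ 0.012  -0.0004  0.1515] mm [ 2.4 -0.1 30.3] turn 0.0015
```

View pics/w1.png

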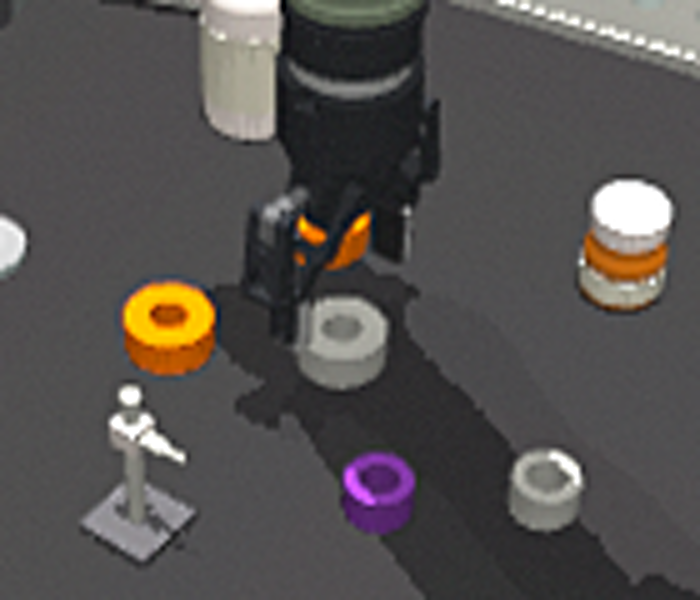

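The open jaws straddle the steel ring at crop (342,340), clear of the orange one at (168,325). I'm lowering and gripping.

Emit:
drive_tool --pt "0.012 0 0.07 0 1" --pt "0.012 0 0.147 0 1" --pt "0.012 0 0.147 0 1" --pt "0.012 0 0.147 0 0.5" --pt "0.012 0 0.147 0 0" --pt "0.012 0 0.147 0 0" --pt "0.012 0 0.147 0 0" --pt "0.012 0 0.147 0 0" --pt "0.012 0 0.147 0 0" --force 50

```text
time: 4.95
tcp_pos: [607.0, -318.4, 2.7]
ee_rot: [-3.141, 0.002, 2.966]
ft_force: [-0.4, -0.5, 4.0]
grip_width: 0.586
```

Emit:
drive_tool --pt "0 0 0 0 0" --pt "0 0 0 0 0" --pt "0 0 0 0 0"

```text
time: 5.25
tcp_pos: [607.0, -318.4, 2.7]
ee_rot: [-3.141, 0.001, 2.966]
ft_force: [-0.3, 0.5, 6.2]
grip_width: 0.58
```

Emit:
drive_tool --pt "0 0 -0.1 0 0" --pt "0 0 -0.3 0 0" --pt "0 0 -0.5 0 0" --pt "0 0 -0.7 0 0" --pt "0 0 -0.85 0 0" --pt "0 0 -0.85 0 0"

```text
time: 5.85
tcp_pos: [608.5, -319.5, 176.5]
ee_rot: [-3.138, 0.007, 2.966]
ft_force: [1.1, -1.3, -3.1]
grip_width: 0.585
```

```bash
python3 go.py 574.7 27.5 170 169.9; python3 -c "
from m import *
for n in ('top','side'):
    f=grab_frame(n)
    for d in cut_out(f,'wide_ring')[:4]: print(n,round(d['p'],2),np.median(pts(f,d['region']),0).round(),np.round(d['bbox']))
"
```

```text
t 5.85 tcp [ 608.5 -319.5  176.5] rpy deg [-179.81    0.38  169.97] F [ 1.1 -1.3 -3.1] w 0.585
shift units [0.4686 1.679  0.0237] mm [ 93.7 335.8   4.7] turn 0.0007
top 0.73 [ 699. -280.   23.] [307. 123. 326. 145.]
side 0.83 [ 695. -270.   20.] [226. 146. 243. 164.]
side 0.7 [ 592. -312.  187.] [267. 105. 286. 119.]
side 0.56 [ 658. -393.   19.] [260. 128. 273. 146.]
```

Emit:
drive_tool --pt "0.05 0.18 0 0 0" --pt "0.1 0.36 0 0 0" --pt "0.15 0.54 0 0 0" --pt "0.2 0.7 0 0 0" --pt "0.234 0.84 0 0 0" --pt "0.234 0.84 0 0 0"

```text
time: 6.65
tcp_pos: [587.4, -140.0, 169.4]
ee_rot: [3.139, -0.006, 2.971]
ft_force: [0.1, -0.4, -3.1]
grip_width: 0.582
```

Emit:
drive_tool --pt "0.05 0.18 0 0 0" --pt "0.1 0.36 0 0 0" --pt "0.15 0.54 0 0 0" --pt "0.2 0.7 0 0 0" --pt "0.234 0.84 0 0 0" --pt "0.234 0.84 0 0 0" --pt "0.234 0.84 0 0 0"

```text
time: 7.35
tcp_pos: [572.1, 29.1, 170.4]
ee_rot: [-3.141, -0.002, 2.967]
ft_force: [-0.6, -0.5, -3.1]
grip_width: 0.581
```

```bash
python3 go.py 574.7 27.5 140 169.9; python3 -c "
from m import *
o=[]
for n in ('side','top'):
    f=grab_frame(n); s=read_state()
    p=f['pixels'].copy(); u,v=map(int,proj(f,(575,27,140))); o.append(cv2.resize(p[v-50:v+50,u-50:u+50],(400,400),interpolation=cv2.INTER_CUBIC)); print(n,u,v)
    for d in cut_out(f,'wide_ring')[:4]:
        P=pts(f,d['region']); P=P[P[:,2]>120]
        if len(P): print(round(d['p'],2),np.median(P,0).round(1),P.min(0),P.max(0))
cv2.imwrite('pics/p1.png',np.hstack(o))"
```

```text
t 7.35 tcp [572.1  29.1 170.4] rpy deg [-1.7994e+02 -1.3000e-01  1.7002e+02] F [-0.6 -0.5 -3.1] w 0.581
shift units [-0.0147 -0.0056  0.1521] mm [-2.9 -1.1 30.4] turn 0.0013
side 210 216
0.82 [559.7  31.2 187.9] [545.7176664    7.98055319 166.43977525] [583.81493493  57.77936722 210.62854795]
top 192 174
```

View pics/p1.png

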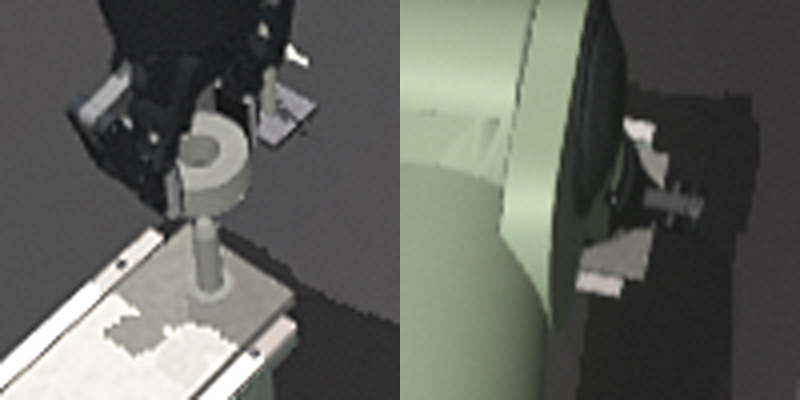

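The side crop shows the ring hanging at (215,165) above the post tip at (205,225). I'll fit its tilt and centre from the side depth.

Run:
```python
from m import *
from scipy.optimize import least_squares
f=grab_frame('side'); d=[d for d in cut_out(f,'wide_ring') if np.median(pts(f,d['region'])[:,2])>120][0]
P=pts(f,d['region']); print(d['bbox'],np.histogram(P[:,2],np.arange(160,216,4)))
T=P[(P[:,2]>186)&(P[:,2]<200)]
A=np.c_[T[:,:2]-T[:,:2].mean(0),np.ones(len(T))]; k=np.linalg.lstsq(A,T[:,2],rcond=None)[0]
r=T[:,2]-A@k; T=T[abs(r)<4]; A=np.c_[T[:,:2]-T[:,:2].mean(0),np.ones(len(T))]; print('plane',np.linalg.lstsq(A,T[:,2],rcond=None)[0],len(T),cv2.minEnclosingCircle(T[:,:2].astype(np.float32)))
# outer wall circle
W=P[(P[:,2]>172)&(P[:,2]<186)]
print(len(W),W.mean(0)); s=least_squares(lambda c:np.hypot(W[:,0]-c[0],W[:,1]-c[1])-26,[572,29],loss='soft_l1'); print('wall centre',s.x,s.cost)
X=allpts(f); M=(abs(X[...,2]-118)<9)&(abs(X[...,0]-574)<15)&(abs(X[...,1]-30)<18)&(f['range_z']>0); Q=X[M]
s=least_squares(lambda c:np.hypot(Q[:,0]-c[0],Q[:,1]-c[1])-7,[574,27],loss='soft_l1'); print('post',len(Q),s.x)
```

```text
[204.9, 196.4, 226.2, 221.7] (array([  0,   2,  15,  32,  36,  32,  39, 154,  24,   0,   0,   0,   0]), array([160, 164, 168, 172, 176, 180, 184, 188, 192, 196, 200, 204, 208,
       212]))
plane [-1.01037650e-02 -8.10405646e-03  1.90508178e+02] 190 ((569.18212890625, 29.08612823486328), 25.16848373413086)
122 [562.16855158  33.75258859 179.30377814]
wall centre [576.2209252   43.95978136] 484.8841870201952
post 48 [575.19772042  27.6980622 ]
```

Emit:
drive_tool --pt "-0.02 0 0.08 0 0" --pt "-0.02 0 0.16 0 0" --pt "-0.02 0 0.16 0 0" --pt "-0.02 0 0.16 0 0"

```text
time: 8.05
tcp_pos: [576.5, 28.1, 139.9]
ee_rot: [-3.141, -0.001, 2.966]
ft_force: [0.3, 0.7, -3.1]
grip_width: 0.578
```

```bash
cat > rc.py <<'E'
import sys; from m import *
from scipy.optimize import least_squares
R0=float(sys.argv[2])/2; s=read_state(); p=s["tcp_pos"]; zt=p[2]-2.7+24-1
f=grab_frame('side'); X=allpts(f); c=np.array(p[:2])
ds=[d for d in cut_out(f,sys.argv[1]) if np.linalg.norm(np.median(pts(f,d['region']),0)[:2]-c)<30]
print('tcp',np.round(p,1),'F',np.round(s['ft_force'],1))
if ds:
    m=ds[0]['region']&(abs(X[...,2]-zt)<3); T=X[m]; print('top face',T.mean(0),len(T))
    # outer edge pts: per-angle extremes
    def fit(T):
        c0=cv2.minEnclosingCircle(T[:,:2].astype(np.float32)); c=np.array(c0[0])
        a=np.degrees(np.arctan2(T[:,1]-c[1],T[:,0]-c[0]))//15; r=np.hypot(*(T[:,:2]-c).T)
        E=np.array([T[a==k][np.argmax(r[a==k])] for k in np.unique(a)])
        q=least_squares(lambda c:np.hypot(E[:,0]-c[0],E[:,1]-c[1])-R0+.7,c,loss='soft_l1').x
        return c0,q
    print(*fit(T))
M=(abs(X[...,2]-float(sys.argv[3]))<8)&(abs(X[...,0]-574)<15)&(abs(X[...,1]-30)<18)&(f['range_z']>0); Q=X[M]
if len(Q)>8: print('post',len(Q),least_squares(lambda c:np.hypot(Q[:,0]-c[0],Q[:,1]-c[1])-7,[574,27],loss='soft_l1').x)
v,u=map(int,proj(f,(575,27,120))[::-1]); cv2.imwrite('pics/'+sys.argv[4],cv2.resize(f['pixels'][v-45:v+45,u-60:u+60],(800,600),interpolation=cv2.INTER_CUBIC))
E
python3 rc.py wide_ring 52 115 p2.png
```

```text
tcp [576.5  28.1 139.9] F [ 0.3  0.7 -3.1]
top face [566.39799126  27.25215676 159.41466734] 186
((575.3463134765625, 29.530685424804688), 25.7432918548584) [575.68752754  30.05984097]
```

View pics/p2.png

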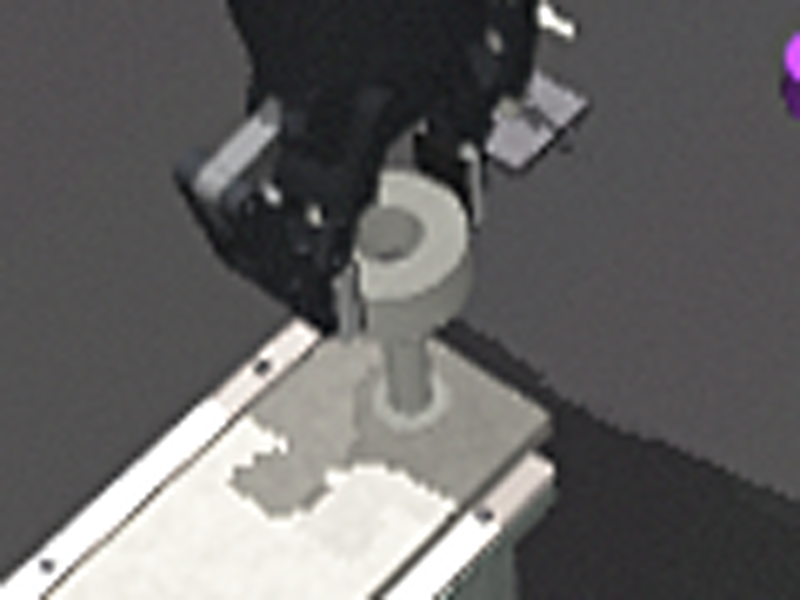

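The ring is coaxial with the post to about 1.5 mm: ring (575.5,29.8) against post about (574.8,28.3). I'm lowering slowly.

Emit:
drive_tool --pt "0.003 -0.006 0.03 0 0" --pt "0.003 -0.006 0.06 0 0" --pt "0.003 -0.006 0.09 0 0" --pt "0.003 -0.006 0.125 0 0" --pt "0.003 -0.006 0.125 0 0"

```text
time: 8.65
tcp_pos: [574.9, 27.5, 113.5]
ee_rot: [-3.141, -0.002, 2.966]
ft_force: [-0.0, 0.1, -3.9]
grip_width: 0.584
```

Emit:
drive_tool --pt "0 0 0.04 0 0" --pt "0 0 0.08 0 0" --pt "0 0 0.12 0 0" --pt "0 0 0.16 0 0" --pt "0 0 0.17 0 0" --pt "0 0 0.17 0 0"

```text
time: 9.25
tcp_pos: [575.5, 27.4, 80.2]
ee_rot: [-3.141, -0.001, 2.966]
ft_force: [0.4, 0.4, -3.3]
grip_width: 0.579
```

Emit:
drive_tool --pt "0 0 0.01 0 0" --pt "0 0 0.015 0 0" --pt "0 0 0.02 0 0" --pt "0 0 0.023 0 0" --pt "0 0 0.023 0 0"

```text
time: 9.75
tcp_pos: [575.9, 27.4, 76.3]
ee_rot: [3.142, 0.0, 2.966]
ft_force: [-0.5, 0.9, -2.5]
grip_width: 0.579
```

Emit:
drive_tool --pt "0 0 0.003 0 0" --pt "0 0 0.006 0 0" --pt "0 0 0.009 0 0" --pt "0 0 0.009 0 0"

```text
time: 10.15
tcp_pos: [576.0, 27.4, 74.7]
ee_rot: [3.142, 0.0, 2.966]
ft_force: [-0.9, 0.9, -0.0]
grip_width: 0.578
```

Emit:
drive_tool --pt "0 0 0.003 0 0" --pt "0 0 0.006 0 0" --pt "0 0 0.006 0 0"

```text
time: 10.45
tcp_pos: [576.0, 27.4, 74.6]
ee_rot: [-3.142, 0.001, 2.966]
ft_force: [-3.7, -0.5, 9.8]
grip_width: 0.58
```

Firm contact, so the ring is seated. Opening the jaws slowly, then rising.

Emit:
drive_tool --pt "0 0 0 0 0.65" --pt "0 0 0 0 0.75" --pt "0 0 0 0 0.9" --pt "0 0 0 0 1" --pt "0 0 0 0 1" --pt "0 0 -0.1 0 1" --pt "0 0 -0.3 0 1" --pt "0 0 -0.5 0 1" --pt "0 0 -0.6 0 1"

```text
time: 11.35
tcp_pos: [577.5, 27.3, 196.8]
ee_rot: [3.141, 0.004, 2.966]
ft_force: [0.6, 0.1, 0.3]
grip_width: 0.998
```

```bash
python3 go.py 460 -265.8 60 169.9
```

```text
t 11.35 tcp [577.5  27.3 196.8] rpy deg [179.98   0.26 169.97] F [0.6 0.1 0.3] w 0.998
shift units [ 0.3263 -1.5458  0.682 ] mm [  65.3 -309.2  136.4] turn 0.0007
```

Emit:
drive_tool --pt "0.03 -0.17 0 0 1" --pt "0.06 -0.35 0 0 1" --pt "0.1 -0.53 0 0 1" --pt "0.13 -0.7 0 0 1" --pt "0.163 -0.8 0 0 1"

```text
time: 11.85
tcp_pos: [515.3, -126.6, 193.3]
ee_rot: [-3.141, 0.0, 2.965]
ft_force: [-0.2, 0.1, -0.5]
grip_width: 1.002
```

Emit:
drive_tool --pt "0.03 -0.17 0 0 1" --pt "0.06 -0.35 0.1 0 1" --pt "0.1 -0.53 0.25 0 1" --pt "0.13 -0.7 0.4 0 1" --pt "0.163 -0.745 0.55 0 1" --pt "0.163 -0.745 0.68 0 1" --pt "0.163 -0.745 0.68 0 1" --pt "0.163 -0.745 0.68 0 1"

```text
time: 12.65
tcp_pos: [457.8, -265.3, 57.4]
ee_rot: [3.141, -0.001, 2.967]
ft_force: [0.3, -0.5, 1.3]
grip_width: 1.001
```

```bash
python3 go.py 460 -265.8 2.5 169.9; python3 rc.py wide_ring 52 115 p3.png; python3 -c "
from m import *
f=grab_frame('side'); print(ring(f,(460,-265),19)); 
X=allpts(f)
print('wide', ring(f,(575,28),26,zt=96))
p=f['pixels']; v,u=map(int,proj(f,(460,-266,20))[::-1])
a=cv2.resize(p[v-45:v+45,u-50:u+50],(400,360),interpolation=cv2.INTER_CUBIC); v,u=map(int,proj(f,(575,27,100))[::-1]); b=cv2.resize(p[v-45:v+45,u-50:u+50],(400,360),interpolation=cv2.INTER_CUBIC); cv2.imwrite('pics/n1.png',np.hstack([a,b]))"
```

```text
t 12.65 tcp [ 457.8 -265.3   57.4] rpy deg [ 1.7997e+02 -5.0000e-02  1.6997e+02] F [ 0.3 -0.5  1.3] w 1.001
shift units [-0.0115 -0.0006  0.2745] mm [-2.3 -0.1 54.9] turn 0.0008
tcp [ 457.8 -265.3   57.4] F [ 0.3 -0.5  1.3]
post 35 [574.77688659  28.20552704]
(array([ 459.4, -264. ]), array([ 457. , -263.1,   21.9]), 71)
wide (array([574.4,  29.1]), array([573.6,  32.5,  94.3]), 275)
```

View pics/n1.png

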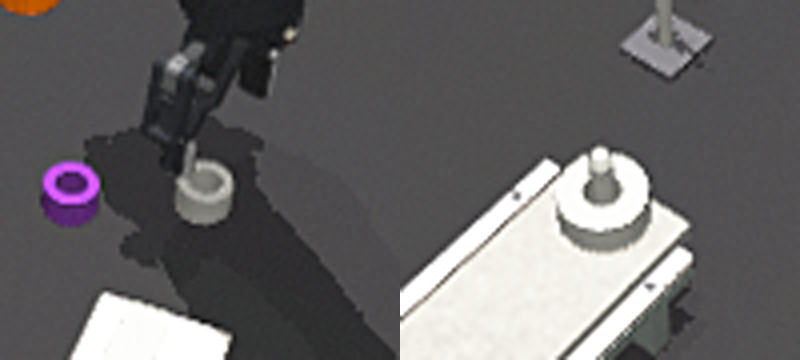

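The wide ring sits flat on the board around the post (right crop, 603,195), with its top at about 95 mm. The jaws straddle the steel narrow ring at (205,190). Gripping it.

Emit:
drive_tool --pt "-0.011 0 0.12 0 1" --pt "-0.011 0 0.24 0 1" --pt "-0.011 0 0.272 0 1" --pt "-0.011 0 0.272 0 0.6" --pt "-0.011 0 0.272 0 0" --pt "-0.011 0 0.272 0 0" --pt "-0.011 0 0.272 0 0" --pt "-0.011 0 0.272 0 0" --pt "-0.011 0 0.272 0 0" --pt "-0.011 0 0.272 0 0"

```text
time: 13.8
tcp_pos: [460.9, -266.6, 4.4]
ee_rot: [-3.14, 0.002, 2.967]
ft_force: [-0.5, 0.9, 5.6]
grip_width: 0.418
```

Emit:
drive_tool --pt "0 0 0 0 0" --pt "0 0 0 0 0" --pt "0 0 0 0 0"

```text
time: 14.1
tcp_pos: [461.0, -266.6, 4.5]
ee_rot: [-3.14, 0.002, 2.967]
ft_force: [0.1, 1.2, 5.8]
grip_width: 0.418
```

Emit:
drive_tool --pt "0 0 -0.1 0 0" --pt "0 0 -0.3 0 0" --pt "0 0 -0.5 0 0" --pt "0 0 -0.7 0 0" --pt "0 0 -0.9 0 0" --pt "0 0 -0.9 0 0"

```text
time: 14.7
tcp_pos: [463.1, -268.2, 189.3]
ee_rot: [-3.136, 0.01, 2.967]
ft_force: [0.6, -1.7, -1.4]
grip_width: 0.418
```

```bash
python3 go.py 576 27.6 180 169.9
```

```text
t 14.7 tcp [ 463.1 -268.2  189.3] rpy deg [-179.7     0.56  169.97] F [ 0.6 -1.7 -1.4] w 0.418
shift units [-0.2979  1.555   0.0413] mm [-59.6 311.    8.3] turn 0.0008
```

Emit:
drive_tool --pt "-0.03 0.18 0 0 0" --pt "-0.06 0.36 0 0 0" --pt "-0.1 0.54 0 0 0" --pt "-0.13 0.7 0 0 0" --pt "-0.15 0.78 0 0 0" --pt "-0.15 0.78 0 0 0"

```text
time: 15.3
tcp_pos: [516.9, -115.4, 182.5]
ee_rot: [3.141, -0.0, 2.97]
ft_force: [0.2, -1.1, -1.8]
grip_width: 0.414
```

Emit:
drive_tool --pt "-0.03 0.18 0 0 0" --pt "-0.06 0.36 0 0 0" --pt "-0.1 0.54 0 0 0" --pt "-0.13 0.7 0 0 0" --pt "-0.15 0.77 0 0 0" --pt "-0.15 0.77 0 0 0" --pt "-0.15 0.77 0 0 0"

```text
time: 16.0
tcp_pos: [572.7, 27.9, 182.5]
ee_rot: [-3.141, -0.001, 2.966]
ft_force: [0.7, -1.4, -1.6]
grip_width: 0.417
```

```bash
python3 go.py 576 27.6 145 169.9
```

```text
t 16.0 tcp [572.7  27.9 182.5] rpy deg [-1.7994e+02 -5.0000e-02  1.6993e+02] F [ 0.7 -1.4 -1.6] w 0.417
shift units [-0.0168  0.0017  0.1876] mm [-3.4  0.3 37.5] turn 0.0003
```

Emit:
drive_tool --pt "-0.016 0 0.07 0 0" --pt "-0.016 0 0.14 0 0" --pt "-0.016 0 0.2 0 0" --pt "-0.016 0 0.2 0 0" --pt "-0.016 0 0.2 0 0"

```text
time: 16.5
tcp_pos: [575.9, 27.8, 142.4]
ee_rot: [-3.141, -0.001, 2.966]
ft_force: [0.4, -0.1, -1.0]
grip_width: 0.416
```

```bash
sed -i 's/2.7+24-1/4.5+24-1/' rc.py; python3 rc.py narrow_ring 38 115 p4.png
```

```text
tcp [575.9  27.8 142.4] F [ 0.4 -0.1 -1. ]
top face [565.73054744  28.58668286 159.86511448] 72
((571.9443359375, 30.84476089477539), 18.19211196899414) [574.50286205  32.03672095]
post 24 [574.60457107  28.38209901]
```

View pics/p4.png

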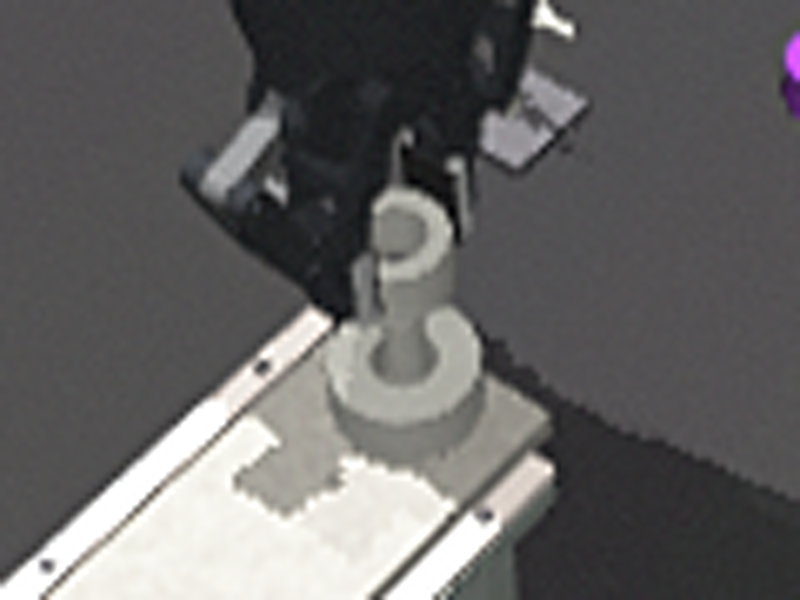

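The narrow ring hangs level over the post in the crop (412,235), about 1–2 mm short in x. I'm nudging it and lowering.

Emit:
drive_tool --pt "-0.005 -0.002 0.03 0 0" --pt "-0.005 -0.002 0.06 0 0" --pt "-0.005 -0.002 0.09 0 0" --pt "-0.005 -0.002 0.12 0 0" --pt "-0.005 -0.002 0.12 0 0"

```text
time: 17.1
tcp_pos: [576.3, 27.9, 117.6]
ee_rot: [-3.141, -0.002, 2.966]
ft_force: [0.6, 0.2, -1.2]
grip_width: 0.412
```

Emit:
drive_tool --pt "0 0 0.03 0 0" --pt "0 0 0.055 0 0" --pt "0 0 0.065 0 0" --pt "0 0 0.075 0 0" --pt "0 0 0.08 0 0" --pt "0 0 0.08 0 0"

```text
time: 17.7
tcp_pos: [577.2, 27.8, 102.8]
ee_rot: [-3.142, -0.0, 2.966]
ft_force: [0.6, 0.6, -1.7]
grip_width: 0.416
```

Emit:
drive_tool --pt "0 0 0.004 0 0" --pt "0 0 0.008 0 0" --pt "0 0 0.01 0 0" --pt "0 0 0.01 0 0"

```text
time: 18.1
tcp_pos: [577.2, 27.8, 100.9]
ee_rot: [-3.142, -0.0, 2.966]
ft_force: [0.2, 0.6, -1.5]
grip_width: 0.419
```

Emit:
drive_tool --pt "0 0 0.003 0 0" --pt "0 0 0.006 0 0" --pt "0 0 0.006 0 0"

```text
time: 18.4
tcp_pos: [577.3, 27.8, 100.5]
ee_rot: [-3.142, 0.0, 2.967]
ft_force: [-2.0, 0.7, 5.5]
grip_width: 0.42
```

Contact came at the predicted height. Releasing, rising and heading for the grip block.

Emit:
drive_tool --pt "0 0 0 0 0.48" --pt "0 0 0 0 0.6" --pt "0 0 0 0 0.8" --pt "0 0 0 0 1" --pt "0 0 0 0 1" --pt "0 0 -0.1 0 1" --pt "0 0 -0.3 0 1" --pt "0 0 -0.5 0 1"

```text
time: 19.2
tcp_pos: [576.4, 27.8, 200.0]
ee_rot: [-3.141, -0.002, 2.966]
ft_force: [0.8, -0.2, -0.1]
grip_width: 1.005
```

```bash
python3 go.py 615 253.7 180 169.9
```

```text
t 19.2 tcp [576.4  27.8 200. ] rpy deg [-1.7999e+02 -1.3000e-01  1.6996e+02] F [ 0.8 -0.2 -0.1] w 1.005
shift units [0.0064 1.1457 0.0998] mm [  1.3 229.1  20. ] turn 0.0007
```

Emit:
drive_tool --pt "0 0.2 0 0 1" --pt "0 0.4 0 0 1" --pt "0 0.6 0 0 1" --pt "0 0.8 0 0 1" --pt "0.004 1 0 0 1" --pt "0.004 1 0 0 1" --pt "0.004 1 0 0 1"

```text
time: 19.9
tcp_pos: [610.9, 225.6, 199.2]
ee_rot: [-3.141, -0.0, 2.968]
ft_force: [-0.5, 0.0, -0.6]
grip_width: 1.003
```

```bash
python3 go.py 615 253.7 78 169.9
python3 - <<'E'
from m import *
f=grab_frame('side'); A=allpts(f);X,Y,Z=A[...,0],A[...,1],A[...,2]; near=(f['range_z']>0)&(X>540)&(X<610)&(Y>0)&(Y<60)
for z in (94.5,118.5,128): print(z,rect(f,near&(abs(Z-z)<3)))
near=(f['range_z']>0)&(X>500)&(X<700)&(Y>200)&(Y<310)
print('griptop',rect(f,near&(abs(Z-116)<4)))
E
```

```text
t 19.9 tcp [610.9 225.6 199.2] rpy deg [-1.7996e+02 -3.0000e-02  1.7007e+02] F [-0.5  0.  -0.6] w 1.003
shift units [0.0038 0.1421 0.6058] mm [  0.8  28.4 121.2] turn 0.0019
94.5 (array([571.2,  34.2]), array([50.5, 39.8]), 35.02, array([568.8,  37.8,  94.2]), 129)
118.5 (array([575.4,  30.1]), array([36. , 37.4]), 87.78, array([574.7,  30.7, 118.2]), 149)
128 (array([574.4,  29.8]), array([7.7, 9.3]), 59.86, array([574.1,  29.6, 126.6]), 14)
griptop (array([614.8, 255. ]), array([22.4, 49.5]), 79.16, array([613.9, 255.5, 115.4]), 298)
```

Both rings are seated: the narrow ring's top reads 118.2 with the side camera's bias of about -1.5, where 120 is expected. Now gripping the block.

Emit:
drive_tool --pt "0.004 0.07 0.1 0 1" --pt "0.004 0.142 0.2 0 1" --pt "0.004 0.142 0.35 0 1" --pt "0.004 0.142 0.5 0 1" --pt "0.004 0.142 0.59 0 1" --pt "0.004 0.142 0.59 0 1" --pt "0.004 0.142 0.59 0 1"

```text
time: 20.65
tcp_pos: [615.6, 251.7, 82.1]
ee_rot: [-3.141, -0.0, 2.965]
ft_force: [0.8, 0.1, 0.3]
grip_width: 0.996
```

```bash
python3 go.py 615 253.7 78 169.9
```

```text
t 20.65 tcp [615.6 251.7  82.1] rpy deg [-1.7998e+02 -1.0000e-02  1.6987e+02] F [0.8 0.1 0.3] w 0.996
shift units [0.0049 0.0091 0.0205] mm [1.  1.8 4.1] turn -0.0003
```

Emit:
drive_tool --pt "0.005 0.009 0.02 0 1" --pt "0.005 0.009 0.02 0 0.6" --pt "0.005 0.009 0.02 0 0.4" --pt "0.005 0.009 0.02 0 0.3" --pt "0.005 0.009 0.02 0 0.2" --pt "0.005 0.009 0.02 0 0" --pt "0.005 0.009 0.02 0 0" --pt "0.005 0.009 0.02 0 0" --pt "0.005 0.009 0.02 0 0" --force 30

```text
time: 21.55
tcp_pos: [614.9, 254.5, 78.1]
ee_rot: [-3.141, 0.001, 2.966]
ft_force: [-1.9, -3.1, 5.0]
grip_width: 0.254
```

Emit:
drive_tool --pt "0 0 0 0 0" --pt "0 0 0 0 0" --pt "0 0 0 0 0" --force 90

```text
time: 21.85
tcp_pos: [615.0, 254.6, 78.2]
ee_rot: [-3.141, 0.001, 2.966]
ft_force: [-0.6, -2.4, 6.3]
grip_width: 0.248
```

```bash
cat > gap.py <<'E'
from m import *
u=np.array([-.1755,-.9845]); n=np.array([.9845,-.1755])
def meas(name):
    f=grab_frame(name); A=allpts(f); P2=A[...,:2]; ok=f['range_z']>0; Z=A[...,2]
    b=[605,0]; S=(P2-[574.7,27.5])@u; N=(P2-[574.7,27.5])@n
    bo=ok&(abs(Z-72)<3)&(abs(N)<30)&(S>-150)&(S<220)
    e=[S[bo&(abs(N-k)<5)].max() for k in range(-25,26,10) if (bo&(abs(N-k)<5)).any()]
    g=ok&(N>56)&(N<82)&(Z>62)&(Z<82)&(S>110)&(S<220)
    print(name,'end S',np.round(e,1),'n',bo.sum(),'| pointer S',[(k,round(float(S[g&(abs(N-k)<3)].mean()),1),int((g&(abs(N-k)<3)).sum())) for k in (60,65,70,75) if (g&(abs(N-k)<3)).any()],'minN',N[g].min() if g.any() else None)
    return f
if __name__=="__main__":
    for q in ('top','side'): meas(q)
    s=read_state(); print(s['time'],np.round(s['tcp_pos'],1),np.round(s['ft_force'],1),np.round(s['moment'],2),s['grip_width'])
E
python3 gap.py
```

```text
top end S [25.1 25.6 26.1 25.3 24.6 25.5] n 1080 | pointer S [(65, 164.7, 2), (70, 164.4, 3), (75, 164.1, 2)] minN 66.10248083937063
side end S [ 22.3  23.2 -26.6 -26.6 -21.8 -15.5] n 1316 | pointer S [(65, 161.6, 1), (70, 162.2, 4), (75, 161.6, 4)] minN 65.84921603889156
21.95 [615.  254.6  78.2] [-1.1 -3.2  5.1] [-0.67  0.32 -0.08] 0.24621632510393637
```

The block is held (width 0.25, about 22 mm) with a slight downward press of 5 N. The slide needed is about 139 mm by both cameras. First leg is 80 mm.

Emit:
drive_tool --pt "0 -0.02 0 0 0" --pt "0 -0.06 0 0 0" --pt "0 -0.1 0 0 0" --pt "0 -0.15 0 0 0" --pt "0 -0.2 0 0 0" --pt "0 -0.25 0 0 0" --pt "0 -0.3 0 0 0" --pt "0 -0.35 0 0 0" --pt "0 -0.39 0 0 0" --pt "0 -0.4 0 0 0"

```text
time: 22.95
tcp_pos: [602.0, 177.7, 78.6]
ee_rot: [3.137, 0.002, 2.967]
ft_force: [1.7, 6.4, 5.5]
grip_width: 0.251
```

Emit:
drive_tool --pt "0 0 0 0 0" --pt "0 0 0 0 0"

```text
time: 23.15
tcp_pos: [602.0, 177.6, 78.4]
ee_rot: [3.138, 0.002, 2.967]
ft_force: [2.2, 4.2, 4.7]
grip_width: 0.248
```

```bash
python3 gap.py; python3 go.py 590.6 117.3 78 169.9
```

```text
top end S [103.1 103.4 103.  103.3 103.3 103.1] n 1473 | pointer S [(65, 164.7, 2), (70, 164.4, 3), (75, 164.1, 2)] minN 65.90005139289738
side end S [ 99.7 100.3  53.4  50.1  54.2  63.7] n 1650 | pointer S [(65, 161.2, 2), (70, 162.2, 4), (75, 161.9, 5)] minN 63.47922684887865
23.25 [602.  177.6  78.4] [2.2 5.  4.1] [ 0.48 -0.09  0.01] 0.24275596030852492
t 23.25 tcp [602.  177.6  78.4] rpy deg [1.7983e+02 1.2000e-01 1.7002e+02] F [2.2 5.  4.1] w 0.243
shift units [ 0.0039 -0.3068  0.001 ] mm [  0.8 -61.4   0.2] turn 0.0013
```

Emit:
drive_tool --pt "0 -0.03 0 0 0" --pt "0 -0.07 0 0 0" --pt "0 -0.11 0 0 0" --pt "0 -0.15 0 0 0" --pt "0 -0.19 0 0 0" --pt "0 -0.23 0 0 0" --pt "0 -0.26 0 0 0" --pt "0 -0.28 0 0 0" --pt "0 -0.28 0 0 0"

```text
time: 24.15
tcp_pos: [592.5, 122.8, 78.8]
ee_rot: [3.137, 0.002, 2.967]
ft_force: [1.4, 5.5, 7.1]
grip_width: 0.247
```

Emit:
drive_tool --pt "0 0 0 0 0" --pt "0 0 0 0 0"

```text
time: 24.35
tcp_pos: [592.5, 122.8, 78.7]
ee_rot: [3.137, 0.002, 2.968]
ft_force: [2.0, 5.0, 7.1]
grip_width: 0.249
```

```bash
python3 gap.py
python3 - <<'E'
from m import *
o=[]
for n in ('top','side'):
    f=grab_frame(n); v,u=map(int,proj(f,(580,-135,72))[::-1]); r=(26,26) if n=='top' else (40,40)
    print(n,u-r[0],v-r[1]); o.append(cv2.resize(f['pixels'][v-r[1]:v+r[1],u-r[0]:u+r[0]],(400,400),interpolation=cv2.INTER_CUBIC))
cv2.imwrite('pics/e1.png',np.hstack(o))
E
```

```text
top end S [159.  155.6 158.5 143.3 158.8 158.8] n 1445 | pointer S [(65, 164.7, 2), (70, 164.4, 3), (75, 164.2, 2)] minN 66.1754777355483
side end S [155.6 154.7 109.5 106.2 111.3 118. ] n 1529 | pointer S [(65, 161.8, 2), (70, 161.6, 4), (75, 161.7, 4)] minN 64.9593299571891
24.45 [592.5 122.8  78.7] [1.4 5.2 5.8] [ 0.93 -0.14  0.01] 0.24825115649233337
top 234 150
side 205 148
```

View pics/e1.png

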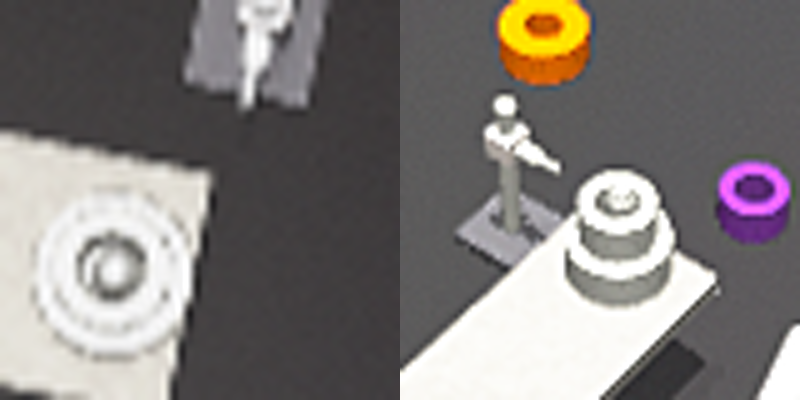

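The top crop shows the board's end edge running from (210,175) to (170,400), with the pointer tip at (245,105), so a few mm remain. I'll take a sub-pixel reading from rectified views.

```bash
cat > sub.py <<'E'
from h import *
u=np.array([-.1755,-.9845]); n=np.array([.9845,-.1755]); q=.25
S=np.arange(120,200,q); N=np.arange(-50,85,q)
for name in ('top','side'):
    f=grab_frame(name); XY=np.array([574.7,27.5])+S[None,:,None]*u+N[:,None,None]*n
    W=np.dstack([XY,np.full(XY.shape[:2],72.)]); C=W@np.array(f['R']).T+np.array(f['t'])
    g=cv2.cvtColor(f['pixels'],cv2.COLOR_BGR2GRAY).astype(np.float32)
    I=cv2.remap(g,(C[...,0]/C[...,2]*f['fx']+f['cx']).astype(np.float32),(C[...,1]/C[...,2]*f['fy']+f['cy']).astype(np.float32),cv2.INTER_LINEAR)
    ed=[]
    for k in range(-36,38,4):
        r=I[abs(N-k)<1.5].mean(0); m=(S>140)&(S<185); d=-np.gradient(cv2.GaussianBlur(r[None],(1,0) if 0 else (9,1),2)[0]); i=np.argmax(np.where(m,d,0)); w=slice(max(i-14,0),i+15); dd=np.clip(d[w],0,None); ed.append((k,round(float((S[w]*dd).sum()/dd.sum()),1)))
    print(name,'edge',ed)
    for k in (58,60,62,64,66,68,70):
        r=I[abs(N-k)<1].mean(0); m=(S>150)&(S<180); b=np.median(r[m]); w=np.clip(r-b-25,0,None)*m
        i=np.argmax(r*m); ww=w*(abs(S-S[i])<6); print('  ptr N',k,'peak',round(float(r[i])),'bg',round(float(b)),'S',round(float((S*ww).sum()/max(ww.sum(),1e-6)),2))
E
python3 sub.py
```

```text
top edge [(-36, 158.2), (-32, 158.7), (-28, 158.6), (-24, 158.0), (-20, 158.6), (-16, 158.6), (-12, 158.0), (-8, 158.4), (-4, 158.2), (0, 158.0), (4, 159.0), (8, 158.8), (12, 158.0), (16, 157.7), (20, 158.8), (24, 158.2), (28, 157.9), (32, 158.6), (36, 158.2)]
  ptr N 58 peak 64 bg 63 S 0.0
  ptr N 60 peak 64 bg 62 S 0.0
  ptr N 62 peak 64 bg 62 S 0.0
  ptr N 64 peak 64 bg 62 S 0.0
  ptr N 66 peak 86 bg 62 S 0.0
  ptr N 68 peak 128 bg 61 S 164.01
  ptr N 70 peak 183 bg 69 S 164.17
side edge [(-36, 155.9), (-32, 155.5), (-28, 155.7), (-24, 155.9), (-20, 155.4), (-16, 155.8), (-12, 156.5), (-8, 161.6), (-4, 165.5), (0, 168.1), (4, 170.9), (8, 173.2), (12, 175.6), (16, 179.3), (20, 181.8), (24, 183.5), (28, 184.1), (32, 184.0), (36, 154.7)]
  ptr N 58 peak 92 bg 91 S 0.0
  ptr N 60 peak 93 bg 90 S 0.0
  ptr N 62 peak 95 bg 91 S 0.0
  ptr N 64 peak 137 bg 91 S 160.48
  ptr N 66 peak 199 bg 91 S 161.98
  ptr N 68 peak 249 bg 92 S 162.75
  ptr N 70 peak 241 bg 92 S 162.86
```

Emit:
drive_tool --pt "0 -0.01 0 0 0" --pt "0 -0.02 0 0 0" --pt "0 -0.03 0 0 0" --pt "0 -0.03 0 0 0" --pt "0 -0.03 0 0 0"

```text
time: 25.15
tcp_pos: [591.6, 117.7, 78.9]
ee_rot: [3.136, 0.003, 2.968]
ft_force: [1.5, 7.9, 7.5]
grip_width: 0.246
```

```bash
python3 sub.py; python3 gap.py|tail -1
```

```text
top edge [(-36, 163.8), (-32, 163.8), (-28, 163.6), (-24, 163.2), (-20, 163.7), (-16, 163.7), (-12, 163.2), (-8, 163.6), (-4, 163.0), (0, 163.3), (4, 164.3), (8, 163.9), (12, 163.3), (16, 162.8), (20, 163.6), (24, 163.2), (28, 163.1), (32, 163.6), (36, 163.3)]
  ptr N 58 peak 64 bg 62 S 0.0
  ptr N 60 peak 64 bg 62 S 0.0
  ptr N 62 peak 64 bg 63 S 0.0
  ptr N 64 peak 65 bg 62 S 0.0
  ptr N 66 peak 86 bg 63 S 0.0
  ptr N 68 peak 127 bg 62 S 164.01
  ptr N 70 peak 183 bg 69 S 164.19
side edge [(-36, 161.0), (-32, 160.9), (-28, 160.6), (-24, 161.0), (-20, 160.7), (-16, 160.9), (-12, 162.2), (-8, 165.8), (-4, 170.8), (0, 173.2), (4, 176.3), (8, 177.7), (12, 179.8), (16, 184.7), (20, 163.5), (24, 159.9), (28, 158.7), (32, 141.7), (36, 146.0)]
  ptr N 58 peak 93 bg 90 S 0.0
  ptr N 60 peak 91 bg 90 S 0.0
  ptr N 62 peak 94 bg 90 S 0.0
  ptr N 64 peak 135 bg 89 S 160.48
  ptr N 66 peak 198 bg 89 S 162.04
  ptr N 68 peak 249 bg 90 S 162.78
  ptr N 70 peak 240 bg 90 S 162.85
25.35 [591.6 117.7  78.8] [1.5 6.7 7.6] [ 1.41 -0.09 -0.  ] 0.2490261057096809
```

Emit:
drive_tool --pt "0 -0.003 0 0 0" --pt "0 -0.0045 0 0 0" --pt "0 -0.0045 0 0 0" --pt "0 -0.0045 0 0 0" --pt "0 -0.0045 0 0 0"

```text
time: 25.85
tcp_pos: [591.5, 117.2, 79.0]
ee_rot: [3.135, 0.003, 2.968]
ft_force: [1.1, 8.2, 8.4]
grip_width: 0.25
```

```bash
python3 sub.py|grep -E "edge|N 6[68]"|cut -c1-150; python3 gap.py|tail -1
python3 - <<'E'
from h import *
u=np.array([-.1755,-.9845]); n=np.array([.9845,-.1755]); o=[]
for k in ('top','side'):
    f=grab_frame(k); A=allpts(f); s=(A[...,:2]-[574.7,27.5])@u; t=(A[...,:2]-[574.7,27.5])@n; Z=A[...,2]; ok=f['range_z']>0
    for nm,m in (('board',ok&(abs(t)<36)&(s>-60)&(s<160)&(abs(Z-72)<8)),('rails',ok&(abs(abs(t)-49)<5)&(s>-230)&(s<15)&(abs(Z-66)<6))):
        B=np.c_[s[m],t[m],np.ones(m.sum())]; z=Z[m]; c=np.linalg.lstsq(B,z,rcond=None)[0]; g=abs(z-B@c)<3; c=np.linalg.lstsq(B[g],z[g],rcond=None)[0]; print(k,nm,'slope deg',np.degrees(c[:2]).round(2),'z0',c[2].round(1),m.sum())
    for nm,lo,hi in (('narrow',118,19),('wide',94.5,26)):
        m=ok&(np.hypot(s-139,t)<hi+4)&(abs(Z-lo)<5); print(nm,'top z',np.median(Z[m]).round(1),m.sum())
    v,w=map(int,proj(f,(585,-60,72))[::-1]); o.append(cv2.resize(f['pixels'][v-75:v+75,w-75:w+75],(400,400),interpolation=cv2.INTER_CUBIC))
cv2.imwrite('pics/fin.png',np.hstack(o))
E
```

```text
top edge [(-36, 164.2), (-32, 164.3), (-28, 163.6), (-24, 164.1), (-20, 164.3), (-16, 163.8), (-12, 164.1), (-8, 164.3), (-4, 163.6), (0, 163.9), (4, 
  ptr N 66 peak 86 bg 62 S 0.0
  ptr N 68 peak 126 bg 61 S 164.03
side edge [(-36, 161.2), (-32, 161.0), (-28, 161.3), (-24, 161.1), (-20, 161.0), (-16, 161.7), (-12, 162.3), (-8, 165.7), (-4, 170.8), (0, 174.6), (4,
  ptr N 66 peak 199 bg 91 S 162.0
  ptr N 68 peak 249 bg 91 S 162.76
26.05 [591.6 117.2  79. ] [1.6 8.5 8.7] [ 1.61 -0.08 -0.05] 0.25202237056140875
top board slope deg [-0.39  0.18] z0 71.9 2144
top rails slope deg [-0.06 -0.25] z0 66.3 329
narrow top z 118.6 138
wide top z 94.8 150
side board slope deg [-0.4   0.04] z0 70.3 1970
side rails slope deg [0.01 0.04] z0 65.2 849
narrow top z 117.0 137
wide top z 93.5 126
```

View pics/fin.png

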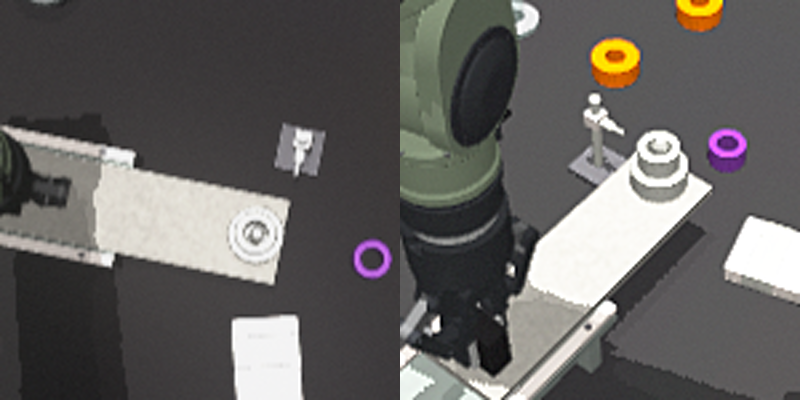

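Position agrees to within about 0.3 mm in the top view and 0.8 mm in the side view. But the board droops 0.4° outward, so its inner end is lifted about 0.8 mm. I'm pressing the inner end down.

Emit:
drive_tool --pt "0 0 0.004 0 0" --pt "0 0 0.008 0 0" --pt "0 0 0.008 0 0" --pt "0 0 0.008 0 0" --force 120

```text
time: 26.55
tcp_pos: [591.7, 117.2, 78.5]
ee_rot: [3.135, 0.003, 2.968]
ft_force: [-0.9, 8.7, 15.9]
grip_width: 0.243
```

```bash
cat > flat.py <<'E'
from h import *
u=np.array([-.1755,-.9845]); n=np.array([.9845,-.1755])
for k in ('top','side'):
    f=grab_frame(k); A=allpts(f); s=(A[...,:2]-[574.7,27.5])@u; t=(A[...,:2]-[574.7,27.5])@n; Z=A[...,2]; m=(f['range_z']>0)&(abs(t)<36)&(s>-60)&(s<160)&(abs(Z-71)<4)
    B=np.c_[s[m],t[m],np.ones(m.sum())]; c=np.linalg.lstsq(B,Z[m],rcond=None)[0]; g=abs(Z[m]-B@c)<2.5; c=np.linalg.lstsq(B[g],Z[m][g],rcond=None)[0]; print(k,'slope deg',np.degrees(c[:2]).round(2),c[2].round(1))
E
python3 flat.py; python3 sub.py|grep -E "edge|N 6[68]"|cut -c1-150; python3 gap.py|tail -1
```

```text
top slope deg [-0.17 -0.13] 71.5
side slope deg [-0.25  0.  ] 70.3
top edge [(-36, 164.2), (-32, 164.3), (-28, 163.7), (-24, 164.1), (-20, 164.3), (-16, 163.8), (-12, 164.1), (-8, 164.3), (-4, 163.5), (0, 163.7), (4, 
  ptr N 66 peak 86 bg 63 S 0.0
  ptr N 68 peak 127 bg 60 S 164.04
side edge [(-36, 161.9), (-32, 161.6), (-28, 161.4), (-24, 161.6), (-20, 162.0), (-16, 161.6), (-12, 162.7), (-8, 165.8), (-4, 170.8), (0, 175.1), (4,
  ptr N 66 peak 199 bg 91 S 162.02
  ptr N 68 peak 249 bg 90 S 162.77
26.85 [591.7 117.2  78.5] [-1.   8.7 15.7] [ 1.23  0.59 -0.15] 0.24504053790676086
```

Emit:
drive_tool --pt "0 0 0.004 0 0" --pt "0 0 0.006 0 0" --pt "0 0 0.006 0 0" --pt "0 0 0.006 0 0"

```text
time: 27.25
tcp_pos: [591.8, 117.3, 78.3]
ee_rot: [3.136, 0.004, 2.968]
ft_force: [-3.4, 9.0, 22.7]
grip_width: 0.245
```

```bash
python3 flat.py; python3 sub.py|grep -E "edge|N 6[68]"|cut -c1-150; python3 gap.py|tail -1
```

```text
top slope deg [-0.03  0.27] 71.7
side slope deg [-0.13  0.07] 70.3
top edge [(-36, 164.1), (-32, 164.3), (-28, 163.6), (-24, 164.1), (-20, 164.3), (-16, 163.8), (-12, 164.1), (-8, 164.3), (-4, 163.5), (0, 163.7), (4, 
  ptr N 66 peak 87 bg 62 S 163.5
  ptr N 68 peak 126 bg 61 S 163.99
side edge [(-36, 161.8), (-32, 161.6), (-28, 162.2), (-24, 161.7), (-20, 162.0), (-16, 162.1), (-12, 162.9), (-8, 165.8), (-4, 170.8), (0, 175.1), (4,
  ptr N 66 peak 199 bg 90 S 162.02
  ptr N 68 peak 249 bg 90 S 162.77
27.55 [591.8 117.3  78.3] [-3.2 10.9 22.2] [ 0.91  1.16 -0.24] 0.24335568786916162
```

Emit:
drive_tool --pt "0 0 0.003 0 0" --pt "0 0 0.003 0 0" --pt "0 0 0.003 0 0" --pt "0 0 0.003 0 0" --pt "0 0 0.003 0 0"

```text
time: 28.05
tcp_pos: [591.8, 117.3, 78.2]
ee_rot: [3.136, 0.004, 2.968]
ft_force: [-5.1, 9.5, 25.6]
grip_width: 0.244
```

```bash
python3 flat.py; python3 sub.py|grep -E "edge|N 68"|cut -c1-120; python3 gap.py|tail -1; python3 -c "
from cell import *
job_done()"
```

```text
top slope deg [-0.05 -0.04] 71.6
side slope deg [-0.1 -0.1] 70.3
top edge [(-36, 164.1), (-32, 164.3), (-28, 163.7), (-24, 164.1), (-20, 164.3), (-16, 163.8), (-12, 164.1), (-8, 164.4),
  ptr N 68 peak 126 bg 61 S 164.03
side edge [(-36, 162.1), (-32, 161.7), (-28, 162.2), (-24, 161.7), (-20, 161.9), (-16, 162.0), (-12, 162.9), (-8, 165.8)
  ptr N 68 peak 249 bg 91 S 162.76
28.35 [591.8 117.3  78.3] [-4.3  9.9 25.5] [ 0.74  1.55 -0.31] 0.24600401729232005
the job is handed in; nothing more can be done
```

I lowered the wide ring and then the narrow one onto the post until each made contact. I then gripped the block and slid the board about 139 mm out to the gauge. The job was handed in at about 28 s, with the gripper still holding the inner end and pressing it down with about 25 N. No verdict comes back from the hand-in.

- **Position:** the board's end face matches the pointer within about 0.1 mm in the top view. The side view reads about 0–0.8 mm short, depending on where along the pointer it is taken.
- **Flatness:** the board had drooped 0.4° once it was out, so I pressed its inner end down. The last reading is -0.05° (top) and -0.10° (side), close to the camera noise.
- **Rings:** after the slide, the ring tops read about 1–3 mm under the expected 96 and 120 mm. Part of that is camera bias and part the droop at the time; I did not measure them again after pressing the board flat.
- **Everything else:** I kept clear of the other objects and saw none disturbed in the views I took, but I did not re-measure them.

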